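# Seat the last rail of a drying rack in its jig and hold it tight for pinning

### The job

The plum drying rack in the assembly jig still lacks one rail. Pick up the loose rail, lay it gently and level on the bare narrow rest with its tenon towards the stile, and slide the tenon into the empty mortise until the rail's shoulder is tight against the stile, without ramming it. Then be the third hand for a colleague who will drive the pin: keep the rail level, square and pressed home with a steady push of about 12 N for at least three seconds, and finish while still holding it and pressing; leave the hammer and the pin tin where they are.

Things in the scene. Friction and masses are not known exactly. Their poses are not given: they have to be found in the camera images.
- rail: The loose rail of pale planed wood: a bar 115 long (x), 34 wide (y), 22 thick (z), 65 to 110 g, lying flat on the table. From the middle of its +x end a tenon sticks out: 22 long, 20 wide, 10 thick, its last 5 mm stepped down to 14 x 5 so that it finds the hole. Origin: centre of the bar's underside (tenon not counted). Grip it across the 34 mm.
- shoulder (a point): On the loose rail: centre of the bar's end face where the tenon begins, 57.5 mm from the rail's origin along its x and 11 mm above its underside. Axes as the rail.
- rest: The bare narrow rest in the empty bay: dark wood block on the jig's board, top face 14 mm along x by 46 along y, 24 mm above its origin (foot 34 x 46 x 6). Origin: centre of its underside, 12 mm above the table. Its +x points square at the stile; the stile's face is 98 mm from the origin along +x. Fixed.
- mortise (a point): Mouth centre of the empty mortise, in the stile's face, 47 mm above the table. Axes as the rest: +x goes into the mortise. The hole is 24 wide, 14 high, 25 deep: 2 mm of play all round the full tenon; its edges are square. A rail lying on the rest has its tenon at mortise height.
- stile: The stile of the rack: pale wood bar 190 long (y), 28 deep (x), 50 high, top 62 mm above the table, with two mortises 90 mm apart (y = -45 and +45) in its -x face. Origin: on the table, under the middle of that face; +x is the pressing direction. Clamped rigidly in the jig; it does not give.
- fitted_rail: The rail already pinned in the other mortise, with its own rest; the same size as the loose rail and parallel to the empty bay, 90 mm from it, to its left or right. Origin: under its rest, as for the bare rest. Fixed.
- jig: The fixed jig: plywood board 190 x 200 x 12 mm with a dark fence behind the stile and two strap clamps with black knobs over the stile's ends (tops 84 mm above the table). Origin and axes coincide with the stile's; the board reaches from 125 mm before to 65 mm behind it.
- mallet: Colleague's hammer, 240 mm long, lying behind the tub to the right. Leave it.
- pin_tin: Small round steel tin with dark wooden pins, 60 mm across, 26 high, standing by the tub. Leave it.

How it is judged:
By the outcome, as a careful person would: the job done as asked, in the order asked, and still so for the second after the job is handed in, while the arm keeps its last pose, push and grip.
It also fails if it takes over 58 s, if anything falls off the work surface, if the arm or the gripper's body presses on something with over 40 N, if the wrist force passes 120 N, or if a joint passes its speed limit or range.

### The arm

A 6-joint arm with a two-finger parallel gripper is mounted at the origin on the work surface; the furniture and walls round the work are solid. World frame = base frame: x ahead of the robot, y to its left, z up, the work surface at z = 0. Lengths are in mm, angles in rad, forces in N, time in s.
With the tool pointing down it reaches from about 400 to 925 mm from the base axis. Payload 12.5 kg.
Tool frame: the origin (TCP) lies on the centre line of the jaws, within the pads' length; the fingertips stand 19 mm ahead of it and the grasp point (between the pads) is the TCP; y points along the fingers, x is the direction in which the jaws open and shut, and the axes are right-handed (so a half turn about y gives the same grasp; the last joint's range is limited). The gripper opens to 95 mm and grips with 3 to 60 N. Pads are 20 mm wide; open, the fingers measure 119 mm over their backs; the gripper's body (75 mm by 180 mm) begins 59 mm behind the grasp point.
Start: joints at [1.141, 0.491, 1.559, -0, 1.092, -0.106], TCP at [198.84, 592.543, 233.661] pointing down, gripper open.
Joint ranges: [-3.1, 3.1], [-0.84, 2.19], [0.05, 2.79], [-1.13, 4.28], [0.06, 2.93], [-2.69, 2.69]. Speed limits (rad/s): [2.22, 2.22, 2.79, 3.14, 3.14, 3.14].

### API

Orientations are given as [roll, pitch, yaw] about the fixed x, y, z axes, in that order (R = Rz(yaw) Ry(pitch) Rx(roll)).
In Python, from cell import env gives the robot as it stands. The module is installed in compiled form; this text tells all that it offers.
- The arm moves only by the tool move_arm, never from a script. Its argument "rows" is a list of rows, each an object of numbers: "tx", "ty", "tz": the shift along the tool's x, y, z in cm; "rx", "ry", "rz": the turn, a rotation vector about the tool's x, y, z in rad; "grip": the opening in per cent of the stroke, from 0 (shut) to 100 (fully open). In form: [{"tx": .., "ty": .., "tz": .., "rx": .., "ry": .., "rz": .., "grip": ..}, ...]. A call has 1 to 10 rows; each row shifts and turns the commanded pose from where the row before left it, along the tool's axes as they then stand; what a row does not reach is not made up. A row lasts 1/12 s, in which the tool goes at most 41.7 mm and 7.16 degrees, less where a joint would pass 70% of its speed; a pose out of reach is approached as far as the arm can. A call is refused whole if a number of a shift passes 4.17 or a number of a turn 0.125, either way. A call with a gripper value outside its range is refused whole. The fingers move at their own pace and stop on an object; the grip force is fixed at half the most. Time passes only in rows, so rows that do not move let the fingers close. It gives the time, the measured TCP pose, the force and the opening at its end, in the units of the state.
- env.state(): the state, without advancing time (a new reading comes with each control period).
- env.read_camera(name): name is "scene" or "top" or "wrist"; returns (picture, depth): 400x640x3 uint8, blue, green, red; 400x640 float32, mm along the optical axis (not along the pixel's ray), 0 where there is no reading.
- env.calibration(name): a dict with "vertical_fov" (degrees; the focal length in pixels is half the picture's height over the tangent of half this angle, whatever the lens; pixels are square), "cx", "cy" (the principal point, pixels), "eye" and "rotation" of the camera in the world. Camera axes: x right, y up, looking along -z (the intrinsics and any distortion apply to the point x, -y, -z); pixel columns grow to the right and rows downward; lengths in mm; the calibration is good to about 2 mm. A picture is of the moment at which its call begins: read the wrist's pose just before it. calibration takes no time and is no camera call; for the wrist camera it gives the pose at the moment of the call.
- env.job_done(): hands the job in, once; it reports no verdict.
The state is a dict: "t": time; "joints": joint angles; "qvel": joint speeds; "tau": joint torques, N m; "eef_pos": TCP position; "tcp_rot": TCP orientation; "ft_force": force on the tool from outside, world axes, zero at the start; "moment": the same for the moment, N m; "opening": opening from 0.0 (shut) to 1.0 (fully open).
Only numpy, scipy, OpenCV 4.12 (cv2) and the standard library are available. Lean on these libraries where they do the work, as an engineer would, in place of code of your own. Each camera call takes 0.05 s, during which the arm holds its last target.

## Working session

There is one attempt and no reset: what is moved stays moved. The work goes in short steps, Python scripts to look and compute and a tool call to move; the robot and the scene stay as the last step left them, time stands still between calls to the robot, and variables do not carry over. Pictures are saved under pics/ and viewed, and the job is handed in when it is done.

Besides the shell and the picture viewer there is one more tool, called after "Request:" in YAML: its name, and indented under it one key for each argument. move_arm: Moves the arm, as the interface text tells. Its arguments: {"type":"object","properties":{"rows":{"type":"array"}},"required":["rows"]}

```bash
mkdir -p pics; cat > h.py <<'E'
import numpy as np, cv2
from cell import env
def snap(n,f):
    c=env.calibration(n); im,d=env.read_camera(n); cv2.imwrite('pics/'+f+'.png',im); np.savez('pics/'+f+'.npz',im=im,d=d,**{k:np.array(v) for k,v in c.items() if not isinstance(v,str)})
    return im,d,c
E
python3 - <<'E'
from h import *
print(env.state())
for n in('scene','top','wrist'):
    im,d,c=snap(n,n+'0'); print(n,c)
print(env.state()['t'])
E
```

```text
{'t': 0.0, 'joints': array([ 1.14137724e+00,  4.91572053e-01,  1.55945117e+00, -1.63926629e-05,
        1.09169234e+00, -1.05579398e-01]), 'qvel': array([ 0.00030444,  0.00119348, -0.00074344, -0.00059384, -0.00101106,
        0.00176069]), 'tau': array([-2.12309329e-03, -6.12627983e+01, -2.58181626e+01,  6.92236936e-02,
        4.82160214e-02, -7.57633188e-05]), 'eef_pos': array([198.7575294 , 592.32023609, 233.05338138]), 'tcp_rot': array([-1.57069245e+00,  1.11819343e-03,  1.24696426e+00]), 'ft_force': array([-0.28060532, -0.23609341,  0.34183951]), 'moment': array([ 0.00218781, -0.014624  ,  0.01206353]), 'opening': 1.0019179354565955}
scene {'vertical_fov': 45.70778612717767, 'cx': 323.18574217949106, 'cy': 192.30912065184322, 'eye': array([ -56.50905277, -372.69111532,  899.4954518 ]), 'rotation': array([ 0.72720677, -0.00215252, -0.96833973])}
top {'vertical_fov': 53.2056193140318, 'cx': 313.5493955030709, 'cy': 199.1910247915875, 'eye': array([ 447.43570518,   80.60841507, 1061.21239958]), 'rotation': array([ 0.12207369, -0.00214722, -1.59668196])}
wrist {'vertical_fov': 58.439114343782414, 'cx': 321.5894396604962, 'cy': 198.52557354774186, 'eye': array([122.11403432, 620.22764108, 384.98192624]), 'rotation': array([-2.94021948e-01, -6.17433801e-04,  1.24706253e+00])}
0.15
```

View pics/scene0.png

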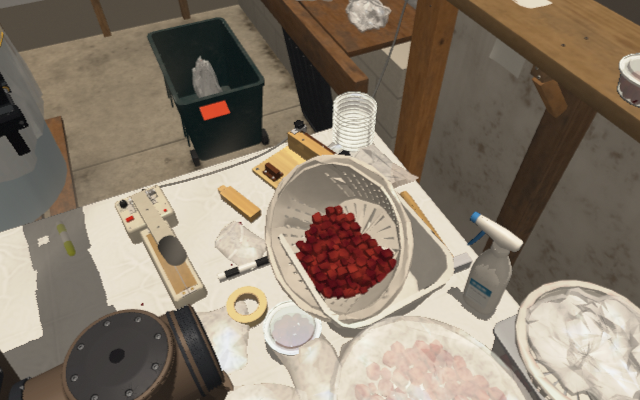

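View pics/top0.png

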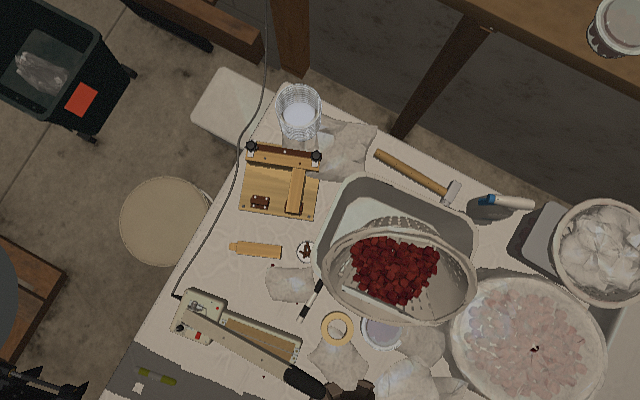

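View pics/wrist0.png

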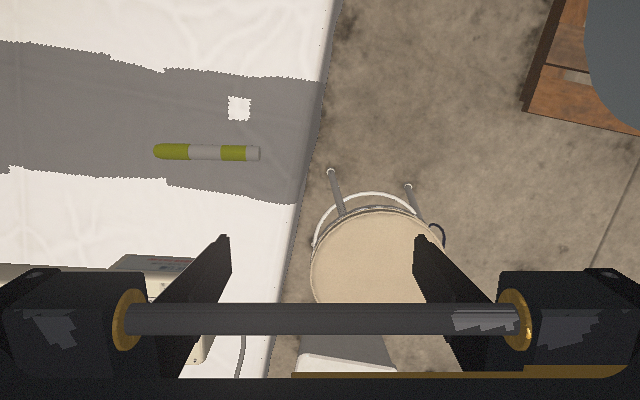

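The top view shows the loose rail at (255,250) with its tenon to the left (230,248). The jig is at (280,185), the bare rest at (260,201), and the fitted rail at (296,190). The scene view partly hides the jig behind the colander.

```bash
cat >> h.py <<'E'
from scipy.spatial.transform import Rotation as Ro
def load(f): 
    z=np.load('pics/'+f+'.npz'); return z['im'],z['d'],{k:z[k] for k in('vertical_fov','cx','cy','eye','rotation')}
def ray(c,u,v):
    f=200/np.tan(np.radians(c['vertical_fov'])/2)
    u=np.asarray(u,float);v=np.asarray(v,float)
    p=np.stack([(u-c['cx'])/f,-(v-c['cy'])/f,-np.ones_like(u)],-1)
    return p@Ro.from_euler('xyz',c['rotation']).as_matrix().T
def onz(c,u,v,z):
    r=ray(c,u,v); return c['eye']+r*((z-c['eye'][2])/r[...,2])[...,None]
def cloud(c,d):
    v,u=np.mgrid[:400,:640]; return c['eye']+ray(c,u,v)*d[...,None]
def proj(c,P):
    f=200/np.tan(np.radians(c['vertical_fov'])/2)
    q=(np.asarray(P,float)-c['eye'])@Ro.from_euler('xyz',c['rotation']).as_matrix()
    return np.stack([c['cx']+f*q[...,0]/-q[...,2],c['cy']-f*q[...,1]/-q[...,2]],-1)
E
python3 - <<'E'
from h import *
im,d,c=load('top0'); P=cloud(c,d)
print(onz(c,np.array([230,255,280,260,250,316]),np.array([248,250,252,201,160,160]),0).round())
for u,v in[(255,250),(260,201),(280,215),(296,190),(282,160),(250,250),(215,250),(307,251),(287,90)]: print(u,v,P[v,u].round(1))
print(proj(c,[[500,300,0],[600,300,0]]))
cv2.imwrite('pics/topz.png',cv2.resize(im[135:275,220:340],None,fx=5,fy=5,interpolation=cv2.INTER_CUBIC)[:600])
E
```

```text
[[454. 299.   0.]
 [447. 233.   0.]
 [440. 167.   0.]
 [576. 218.   0.]
 [689. 244.   0.]
 [684.  66.   0.]]
255 250 [446.6 229.4  23.2]
260 201 [572.  213.6  36. ]
280 215 [535.9 164.   17.2]
296 190 [594.7 119.1  60.4]
282 160 [673.1 153.3  60.2]
250 250 [447.  241.8  26.3]
215 250 [449.3 337.4   2.4]
307 251 [440.6  95.5  21.9]
287 90 [822.  132.1 150.8]
[[229.43811607 230.36998144]
 [229.42860672 193.00869465]]
```

View pics/topz.png

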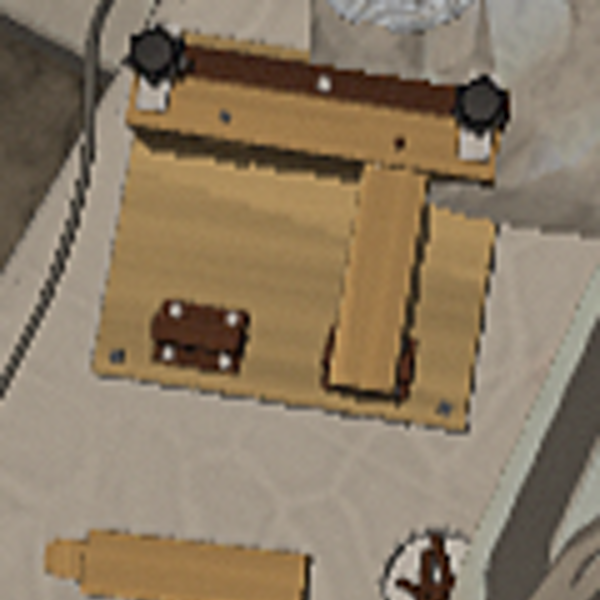

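```bash
cat >> h.py <<'E'
def plan(p0,yaw0,p1,yaw1,n):
    # straight world path; print tool-axis shifts per row (cm), ry rad (tool y assumed down)
    s=(np.array(p1)-p0)/n; w=-(yaw1-yaw0)/n
    for i in range(n):
        y=yaw0+(yaw1-yaw0)*i/n
        ex=np.array([np.cos(y),np.sin(y),0]);ez=np.array([-np.sin(y),np.cos(y),0])
        print('tx %.2f ty %.2f tz %.2f ry %.3f'%(s@ex/10,-s[2]/10,s@ez/10,w))
E
python3 - <<'E'
from h import *
im,d,c=load('top0'); P=cloud(c,d)
hsv=cv2.cvtColor(im,cv2.COLOR_BGR2HSV)
m=cv2.inRange(hsv,(10,90,90),(28,255,255)); n,l,st,ce=cv2.connectedComponentsWithStats(m)
for i in range(1,n):
    if st[i,4]>60:
        ys,xs=np.where(l==i); print(st[i],ce[i].round(1),np.median(P[ys,xs],0).round(1))
# obstacles on path
sel=(P[...,0]>100)&(P[...,0]<600)&(P[...,1]>150)&(P[...,1]<700)
q=P[sel]; 
for x in range(100,600,50):
    print(x,[int(q[(abs(q[:,0]-x-25)<25)&(abs(q[:,1]-y-25)<25)][:,2].max(initial=-999)) for y in range(150,700,50)])
s=env.state();plan(s['eef_pos'],s['tcp_rot'][2],[447,230,233],0.1,12)
E
```

```text
[ 467    0  173   86 4602] [561.6  28.5] [ 830.1 -366.9  403.6]
[375 149  72  47 640] [410.6 171.7] [ 640.8 -181.4   24.7]
[ 238  150   82   71 3824] [279.8 184.6] [615.1 161.2  14.5]
[229 241  52  18 628] [255.9 249. ] [449.4 226.6  22.9]
[321 312  33  34 551] [336.9 328.2] [246.1  25.6  25. ]
[225 318  70  35 661] [259.8 335. ] [239.6 215.3  45.8]
[237 333  55  29 260] [271.4 349. ] [203.2 181.6  46.8]
100 [7, 8, 6, 6, 7, 23, 25, 24, 7, 5, -999]
150 [213, 7, 6, 7, 7, 8, 334, 333, 6, -999, -999]
200 [209, 185, 160, 131, 65, 60, 337, 389, 404, 353, -999]
250 [45, 160, 153, 131, 106, 77, 6, 7, -999, 318, 308]
300 [27, 12, 6, 92, 93, 60, 8, 0, -999, -999, -999]
350 [30, 13, 6, 9, 58, 53, 4, -999, -370, -364, -999]
400 [29, 27, 27, 8, 14, 13, -999, -360, -355, -357, -355]
450 [28, 29, 27, 9, 12, 3, -999, -356, -354, -355, -355]
500 [19, 15, 7, 14, 6, -999, -354, -354, -355, -355, -354]
550 [42, 41, 17, 11, 2, -999, -356, -355, -354, -355, -355]
tx -2.20 ty 0.00 tz -2.92 ry 0.096
tx -1.92 ty 0.00 tz -3.12 ry 0.096
tx -1.61 ty 0.00 tz -3.29 ry 0.096
tx -1.29 ty 0.00 tz -3.43 ry 0.096
tx -0.96 ty 0.00 tz -3.53 ry 0.096
tx -0.61 ty 0.00 tz -3.61 ry 0.096
tx -0.27 ty 0.00 tz -3.65 ry 0.096
tx 0.08 ty 0.00 tz -3.66 ry 0.096
tx 0.43 ty 0.00 tz -3.63 ry 0.096
tx 0.78 ty 0.00 tz -3.58 ry 0.096
tx 1.11 ty 0.00 tz -3.49 ry 0.096
tx 1.44 ty 0.00 tz -3.36 ry 0.096
```

Request:
move_arm:
  rows:
    - {"tx":-2.2,"tz":-2.92,"ry":0.096}
    - {"tx":-1.92,"tz":-3.12,"ry":0.096}
    - {"tx":-1.61,"tz":-3.29,"ry":0.096}
    - {"tx":-1.29,"tz":-3.43,"ry":0.096}
    - {"tx":-0.96,"tz":-3.53,"ry":0.096}
    - {"tx":-0.61,"tz":-3.61,"ry":0.096}
    - {"tx":-0.27,"tz":-3.65,"ry":0.096}
    - {"tx":0.08,"tz":-3.66,"ry":0.096}
    - {"tx":0.43,"tz":-3.63,"ry":0.096}
    - {"tx":0.78,"tz":-3.58,"ry":0.096}

```text
validation failed for argument at $.ro...
```

Request:
move_arm:
  rows:
    - {"tx":1.11,"tz":-3.49,"ry":0.096}
    - {"tx":1.44,"tz":-3.36,"ry":0.096}
    - {}
    - {}
    - {}

```text
validation failed for argument at $.ro...
```

```bash
python3 - <<'E'
from h import *
s=env.state();print(s['eef_pos'],s['tcp_rot'],s['joints'],s['ft_force'])
im,d,c=snap('wrist','w1');snap('top','t1')
E
```

```text
[198.76888887 592.37833683 233.20431567] [-1.57071076e+00  8.45240770e-04  1.24700996e+00] [ 1.14139526e+00  4.91414615e-01  1.55929697e+00 -4.52764208e-06
  1.09173062e+00 -1.05612577e-01] [-1.02049487 -0.67110964 -0.0253395 ]
```

View pics/w1.png

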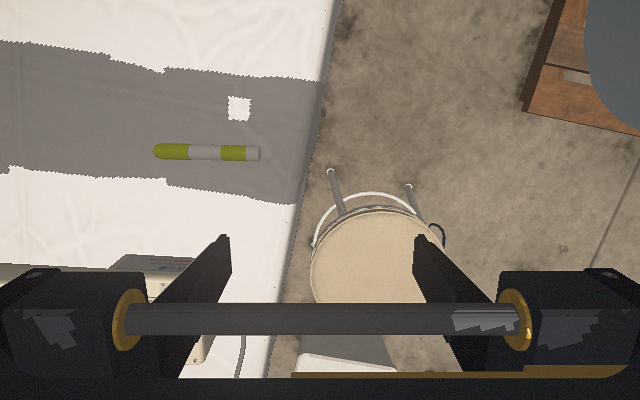

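The picture is unchanged because both move calls were refused: each row needs all seven keys.

Request:
move_arm:
  rows:
    - {"tx":-2.2,"ty":0,"tz":-2.92,"rx":0,"ry":0.096,"rz":0,"grip":100}
    - {"tx":-1.92,"ty":0,"tz":-3.12,"rx":0,"ry":0.096,"rz":0,"grip":100}
    - {"tx":-1.61,"ty":0,"tz":-3.29,"rx":0,"ry":0.096,"rz":0,"grip":100}
    - {"tx":-1.29,"ty":0,"tz":-3.43,"rx":0,"ry":0.096,"rz":0,"grip":100}
    - {"tx":-0.96,"ty":0,"tz":-3.53,"rx":0,"ry":0.096,"rz":0,"grip":100}
    - {"tx":-0.61,"ty":0,"tz":-3.61,"rx":0,"ry":0.096,"rz":0,"grip":100}
    - {"tx":-0.27,"ty":0,"tz":-3.65,"rx":0,"ry":0.096,"rz":0,"grip":100}
    - {"tx":0.08,"ty":0,"tz":-3.66,"rx":0,"ry":0.096,"rz":0,"grip":100}
    - {"tx":0.43,"ty":0,"tz":-3.63,"rx":0,"ry":0.096,"rz":0,"grip":100}
    - {"tx":0.78,"ty":0,"tz":-3.58,"rx":0,"ry":0.096,"rz":0,"grip":100}

```text
t: 1.08
eef_pos: [405.8, 288.5, 233.8]
tcp_rot: [-1.571, -0.0, 0.282]
ft_force: [0.8, -0.2, 0.1]
opening: 1.0
```

Request:
move_arm:
  rows:
    - {"tx":1.11,"ty":0,"tz":-3.49,"rx":0,"ry":0.096,"rz":0,"grip":100}
    - {"tx":1.44,"ty":0,"tz":-3.36,"rx":0,"ry":0.096,"rz":0,"grip":100}
    - {"tx":0,"ty":0,"tz":0,"rx":0,"ry":0,"rz":0,"grip":100}
    - {"tx":0,"ty":0,"tz":0,"rx":0,"ry":0,"rz":0,"grip":100}
    - {"tx":0,"ty":0,"tz":0,"rx":0,"ry":0,"rz":0,"grip":100}

```text
t: 1.5
eef_pos: [445.9, 229.7, 233.6]
tcp_rot: [-1.571, 0.0, 0.096]
ft_force: [-0.4, 0.7, 0.6]
opening: 0.999
```

```bash
python3 - <<'E'
from h import *
s=env.state();print(s['t'],s['eef_pos'],s['tcp_rot'],s['joints'],s['ft_force'])
im,d,c=snap('wrist','w2')
E
```

```text
1.5 [445.86794157 229.66465268 233.56918479] [-1.57061829e+00  3.30858747e-04  9.55192652e-02] [3.43746075e-01 3.16469517e-01 1.85523026e+00 3.07727447e-04
 9.70169877e-01 2.48052889e-01] [-0.43446183  0.65338758  0.57305253]
```

View pics/w2.png

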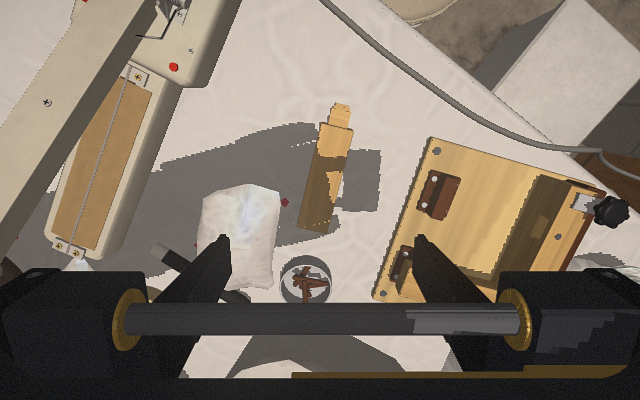

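The wrist view shows the rail from its tenon at (340,105) to its rear end at (315,232). The pin tin is at (305,278), and the jig is on the right with the bare rest at (438,195). Next I'll measure the edges.

```bash
python3 - <<'E'
from h import *
im,d,c=load('w2')
a=cv2.resize(im[95:240,285:395],None,fx=4,fy=4,interpolation=cv2.INTER_CUBIC)
cv2.imwrite('pics/w2r.png',a)
b=cv2.resize(im[130:310,370:640],None,fx=2.9,fy=2.9,interpolation=cv2.INTER_CUBIC)
cv2.imwrite('pics/w2j.png',b)
E
```

```text
(no output)
```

View pics/w2r.png

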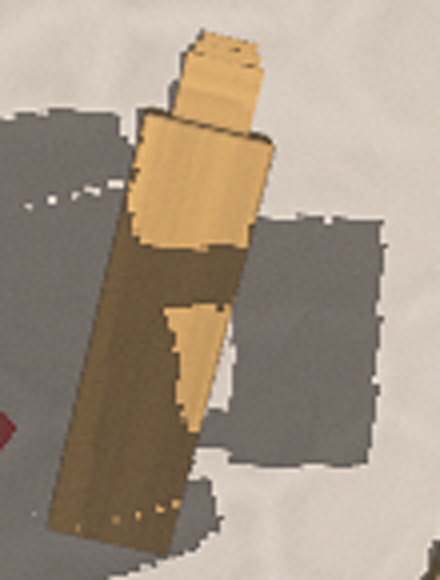

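View pics/w2j.png

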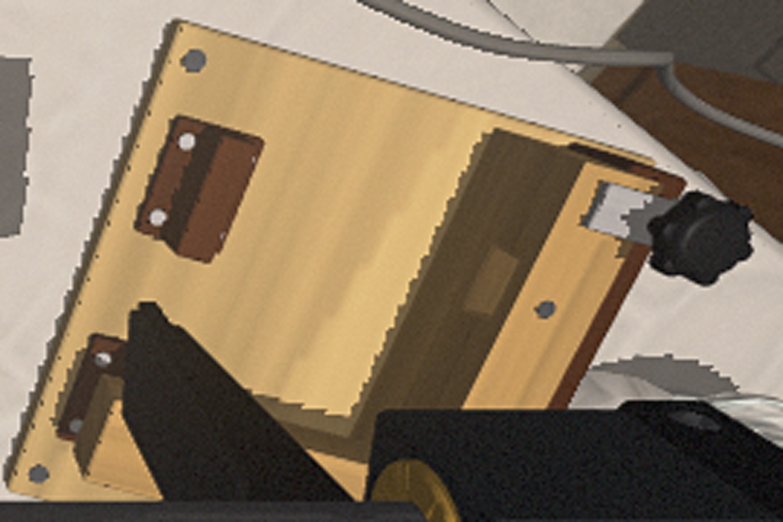

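```bash
python3 - <<'E'
from h import *
im,d,c=load('w2')
R=lambda L,x0,y0,s:np.array([(x0+(x+.5)/s-.5,y0+(y+.5)/s-.5) for x,y in L])
r=R([(148,110),(273,145),(167,553),(48,525)],285,95,4)
p=onz(c,r[:,0],r[:,1],22.);print('rail',p.round(1)[:,:2]);
f=(p[0]+p[1])/2;b=(p[2]+p[3])/2
print('len',np.linalg.norm((f-b)[:2]),'w',np.linalg.norm((p[0]-p[1])[:2]),np.linalg.norm((p[2]-p[3])[:2]),'ctr',(f+b)/2,'yaw',np.arctan2(*(f-b)[[1,0]]))
t=R([(202,30),(260,48)],285,95,4);print('tip',onz(c,t[:,0],t[:,1],13.5)[:,:2])
j=R([(175,18),(8,490)],370,130,2.9);p=onz(c,j[:,0],j[:,1],12.);e=p[0]-p[1];print('board edge',p[:,:2],np.linalg.norm(e[:2]),'jigyaw',np.arctan2(e[1],e[0])-np.pi/2)
j=R([(578,158),(463,408)],370,130,2.9);p=onz(c,j[:,0],j[:,1],62.);e=p[0]-p[1];print('stile top front edge',p[:,:2],'yaw',np.arctan2(e[1],e[0])-np.pi/2)
j=R([(263,137),(213,263),(215,124),(178,240)],370,130,2.9);p=onz(c,j[:,0],j[:,1],36.);print('rest top',p[:,:2])
j=R([(495,250),(520,263),(488,313),(465,305)],370,130,2.9)
# depths
P=cloud(c,d)
for X,Y in[(230,190),(190,190),(560,260),(490,280),(445,260),(300,200)]:
    u,v=R([(X,Y)],370,130,2.9)[0];u=int(round(u));v=int(round(v));print((X,Y),np.median(P[v-1:v+2,u-1:u+2].reshape(-1,3),0).round(1))
E
```

```text
rail [[442.3 283.4]
 [474.4 277.8]
 [458.9 165.7]
 [425.9 170.7]]
len 113.52605783514598 w 32.548749589448356 33.36656556621491 ctr [450.37128662 224.38421578  22.        ] yaw 1.4292244112831956
tip [[454.04577585 303.6057703 ]
 [469.06655945 300.6422546 ]]
board edge [[555.5937442  279.35070669]
 [522.35754491  83.02006813]] 199.12399298246396 jigyaw -0.16769697613478862
stile top front edge [[677.39881996 252.05605679]
 [663.94084286 160.89153132]] yaw -0.1465644073620267
rest top [[585.84429813 244.11548419]
 [577.56333124 196.7745534 ]
 [568.42800559 247.06420323]
 [563.46799531 204.18282485]]
(230, 190) [577.8 224.7  37. ]
(190, 190) [567.  220.9  27.4]
(560, 260) [681.6 218.1  62.7]
(490, 280) [675.8 201.8  40.5]
(445, 260) [669.9 201.3  20. ]
(300, 200) [614.9 216.5  12.3]
```

```bash
python3 - <<'E'
from h import *
im,d,c=load('w2');P=cloud(c,d)
for u,v in[(205,200),(240,190),(278,190),(278,230),(240,240),(285,203)]: print(u,v,P[v,u].round(1))
plan([445.9,229.7,233.6],0.0955,[450.4,224.4,60],-0.142,5)
E
```

```text
205 200 [323.6 187.3  11.6]
240 190 [361.3 202.3  11.7]
278 190 [401.3 203.3   1.4]
278 230 [404.1 155.2   0.5]
240 240 [366.  150.1  26.1]
285 203 [410.1 189.2   2.4]
tx 0.08 ty 3.47 tz -0.11 ry 0.048
tx 0.08 ty 3.47 tz -0.11 ry 0.048
tx 0.09 ty 3.47 tz -0.11 ry 0.048
tx 0.09 ty 3.47 tz -0.10 ry 0.048
tx 0.10 ty 3.47 tz -0.10 ry 0.048
```

Request:
move_arm:
  rows:
    - {"tx":0.08,"ty":3.4,"tz":-0.11,"rx":0,"ry":0.048,"rz":0,"grip":60}
    - {"tx":0.08,"ty":3.4,"tz":-0.11,"rx":0,"ry":0.048,"rz":0,"grip":60}
    - {"tx":0.09,"ty":3.4,"tz":-0.11,"rx":0,"ry":0.048,"rz":0,"grip":60}
    - {"tx":0.09,"ty":3.4,"tz":-0.1,"rx":0,"ry":0.048,"rz":0,"grip":60}
    - {"tx":0.1,"ty":3.4,"tz":-0.1,"rx":0,"ry":0.046,"rz":0,"grip":60}
    - {"tx":0,"ty":0,"tz":0,"rx":0,"ry":0,"rz":0,"grip":60}
    - {"tx":0,"ty":0,"tz":0,"rx":0,"ry":0,"rz":0,"grip":60}

```text
t: 2.13
eef_pos: [449.5, 225.0, 63.1]
tcp_rot: [-1.572, 0.003, -0.139]
ft_force: [0.5, 0.2, 0.7]
opening: 0.613
```

```bash
python3 - <<'E'
from h import *
s=env.state();print(s['t'],s['eef_pos'],s['tcp_rot'],s['opening'])
im,d,c=snap('wrist','w3')
E
```

```text
2.1333 [449.50748927 224.9965898   63.06883121] [-1.57220217  0.0029997  -0.13946597] 0.61279021448507
```

View pics/w3.png

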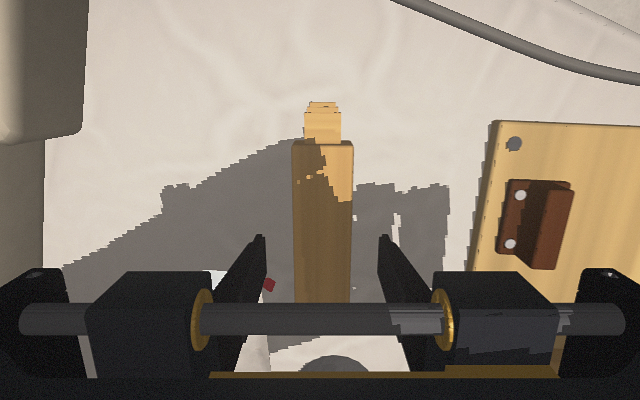

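The rail sits centred between the fingers (columns 292–354) with its sides vertical in the picture. I'll go down and grip.

Request:
move_arm:
  rows:
    - {"tx":0,"ty":1.2,"tz":0,"rx":0,"ry":0,"rz":0,"grip":60}
    - {"tx":0,"ty":1.2,"tz":0,"rx":0,"ry":0,"rz":0,"grip":60}
    - {"tx":0,"ty":1.0,"tz":0,"rx":0,"ry":0,"rz":0,"grip":60}
    - {"tx":0,"ty":0.7,"tz":0,"rx":0,"ry":0,"rz":0,"grip":60}
    - {"tx":0,"ty":0,"tz":0,"rx":0,"ry":0,"rz":0,"grip":45}
    - {"tx":0,"ty":0,"tz":0,"rx":0,"ry":0,"rz":0,"grip":38}
    - {"tx":0,"ty":0,"tz":0,"rx":0,"ry":0,"rz":0,"grip":20}
    - {"tx":0,"ty":0,"tz":0,"rx":0,"ry":0,"rz":0,"grip":0}
    - {"tx":0,"ty":0,"tz":0,"rx":0,"ry":0,"rz":0,"grip":0}
    - {"tx":0,"ty":0,"tz":0,"rx":0,"ry":0,"rz":0,"grip":0}

```text
t: 3.02
eef_pos: [450.7, 224.3, 23.2]
tcp_rot: [-1.57, -0.001, -0.143]
ft_force: [-0.9, 0.4, 6.7]
opening: 0.357
```

```bash
python3 - <<'E'
from h import *
s=env.state();print(s['t'],s['eef_pos'],s['tcp_rot'],s['opening'],s['ft_force'])
E
```

```text
3.0167 [450.74706363 224.30395929  23.20614839] [-1.57032123e+00 -7.27439275e-04 -1.43005165e-01] 0.3572047992664178 [-0.8829227   0.3527371   6.69901125]
```

Request:
move_arm:
  rows:
    - {"tx":0,"ty":-0.5,"tz":0,"rx":0,"ry":0,"rz":0,"grip":0}
    - {"tx":0,"ty":-2.0,"tz":0,"rx":0,"ry":0,"rz":0,"grip":0}
    - {"tx":0,"ty":-3.0,"tz":0,"rx":0,"ry":0,"rz":0,"grip":0}
    - {"tx":0,"ty":-3.0,"tz":0,"rx":0,"ry":0,"rz":0,"grip":0}
    - {"tx":0,"ty":-2.2,"tz":0,"rx":0,"ry":0,"rz":0,"grip":0}
    - {"tx":0,"ty":0,"tz":0,"rx":0,"ry":0,"rz":0,"grip":0}

```text
t: 3.52
eef_pos: [451.9, 224.7, 133.8]
tcp_rot: [-1.568, -0.006, -0.143]
ft_force: [-0.0, 0.4, -0.6]
opening: 0.355
```

```bash
python3 - <<'E'
from h import *
s=env.state();print(s['t'],s['eef_pos'],s['tcp_rot'],s['opening'],s['ft_force'])
plan(s['eef_pos'],s['tcp_rot'][2],[583.6,219.4,130],-1.736,14)
E
```

```text
3.5167 [451.88283693 224.73240177 133.75659312] [-1.56782631 -0.00565394 -0.14290144] 0.35504936274448995 [-0.03539452  0.42440773 -0.59713683]
tx 0.94 ty 0.03 tz 0.10 ry 0.114
tx 0.92 ty 0.03 tz 0.20 ry 0.114
tx 0.89 ty 0.03 tz 0.31 ry 0.114
tx 0.85 ty 0.03 tz 0.40 ry 0.114
tx 0.80 ty 0.03 tz 0.50 ry 0.114
tx 0.74 ty 0.03 tz 0.59 ry 0.114
tx 0.67 ty 0.03 tz 0.67 ry 0.114
tx 0.59 ty 0.03 tz 0.74 ry 0.114
tx 0.50 ty 0.03 tz 0.80 ry 0.114
tx 0.40 ty 0.03 tz 0.85 ry 0.114
tx 0.31 ty 0.03 tz 0.89 ry 0.114
tx 0.20 ty 0.03 tz 0.92 ry 0.114
tx 0.10 ty 0.03 tz 0.94 ry 0.114
tx -0.01 ty 0.03 tz 0.94 ry 0.114
```

Request:
move_arm:
  rows:
    - {"tx":0.94,"ty":0,"tz":0.1,"rx":0,"ry":0.114,"rz":0,"grip":0}
    - {"tx":0.92,"ty":0,"tz":0.2,"rx":0,"ry":0.114,"rz":0,"grip":0}
    - {"tx":0.89,"ty":0,"tz":0.31,"rx":0,"ry":0.114,"rz":0,"grip":0}
    - {"tx":0.85,"ty":0,"tz":0.4,"rx":0,"ry":0.114,"rz":0,"grip":0}
    - {"tx":0.8,"ty":0,"tz":0.5,"rx":0,"ry":0.114,"rz":0,"grip":0}
    - {"tx":0.74,"ty":0,"tz":0.59,"rx":0,"ry":0.114,"rz":0,"grip":0}
    - {"tx":0.67,"ty":0,"tz":0.67,"rx":0,"ry":0.114,"rz":0,"grip":0}
    - {"tx":0.59,"ty":0,"tz":0.74,"rx":0,"ry":0.114,"rz":0,"grip":0}
    - {"tx":0.5,"ty":0,"tz":0.8,"rx":0,"ry":0.114,"rz":0,"grip":0}
    - {"tx":0.4,"ty":0,"tz":0.85,"rx":0,"ry":0.114,"rz":0,"grip":0}

```text
t: 4.35
eef_pos: [544.9, 220.2, 128.9]
tcp_rot: [-1.572, 0.0, -1.289]
ft_force: [0.7, -0.6, -0.9]
opening: 0.354
```

Request:
move_arm:
  rows:
    - {"tx":0.31,"ty":0,"tz":0.89,"rx":0,"ry":0.114,"rz":0,"grip":0}
    - {"tx":0.2,"ty":0,"tz":0.92,"rx":0,"ry":0.114,"rz":0,"grip":0}
    - {"tx":0.1,"ty":0,"tz":0.94,"rx":0,"ry":0.114,"rz":0,"grip":0}
    - {"tx":0,"ty":0,"tz":0.94,"rx":0,"ry":0.114,"rz":0,"grip":0}
    - {"tx":0,"ty":0,"tz":0,"rx":0,"ry":0,"rz":0,"grip":0}
    - {"tx":0,"ty":0,"tz":0,"rx":0,"ry":0,"rz":0,"grip":0}
    - {"tx":0,"ty":0,"tz":0,"rx":0,"ry":0,"rz":0,"grip":0}

```text
t: 4.93
eef_pos: [581.7, 218.5, 129.1]
tcp_rot: [-1.572, -0.0, -1.735]
ft_force: [0.2, 0.1, -1.4]
opening: 0.357
```

```bash
python3 - <<'E'
from h import *
s=env.state();print(s['t'],s['eef_pos'],s['tcp_rot'],s['joints'],s['opening'],s['ft_force'],s['moment'])
snap('wrist','w4');snap('top','t4');im,_,_=snap('scene','s4')
E
```

```text
4.9333 [581.70656348 218.51611955 129.09917646] [-1.57194455e+00 -3.94493134e-04 -1.73528296e+00] [2.53042997e-01 6.01970907e-01 1.67109555e+00 1.37414171e-04
 8.69735757e-01 1.98823748e+00] 0.3566962881161639 [ 0.15191919  0.08707982 -1.43483606] [-0.01915661  0.16148126 -0.03886564]
```

View pics/w4.png

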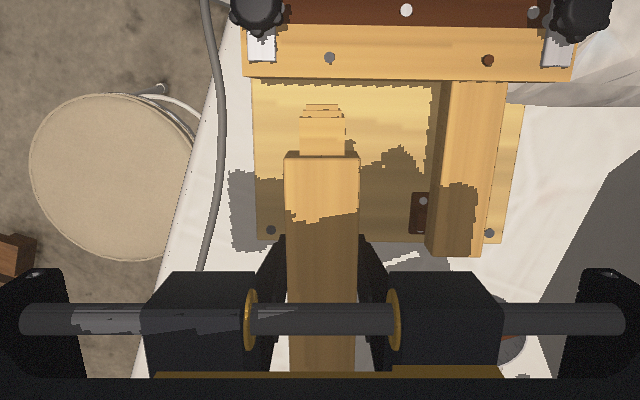

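View pics/s4.png

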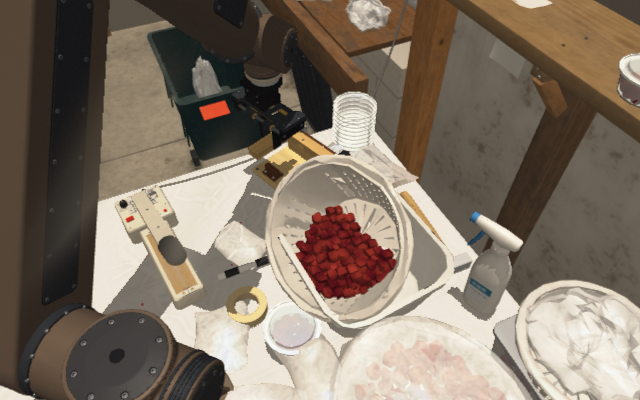

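The wrist view shows the rail in hand with its shoulder at about row 155. The stile's top front edge runs from (243,77) to (572,81), and the fitted rail is on the right. I'll zoom in for exact edges.

```bash
python3 - <<'E'
from h import *
im,d,c=load('w4')
cv2.imwrite('pics/w4a.png',cv2.resize(im[15:265,235:585],None,fx=2.25,fy=2.25,interpolation=cv2.INTER_CUBIC))
cv2.imwrite('pics/w4b.png',cv2.resize(im[90:240,270:375],None,fx=4,fy=4,interpolation=cv2.INTER_CUBIC))
E
```

```text
(no output)
```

View pics/w4a.png

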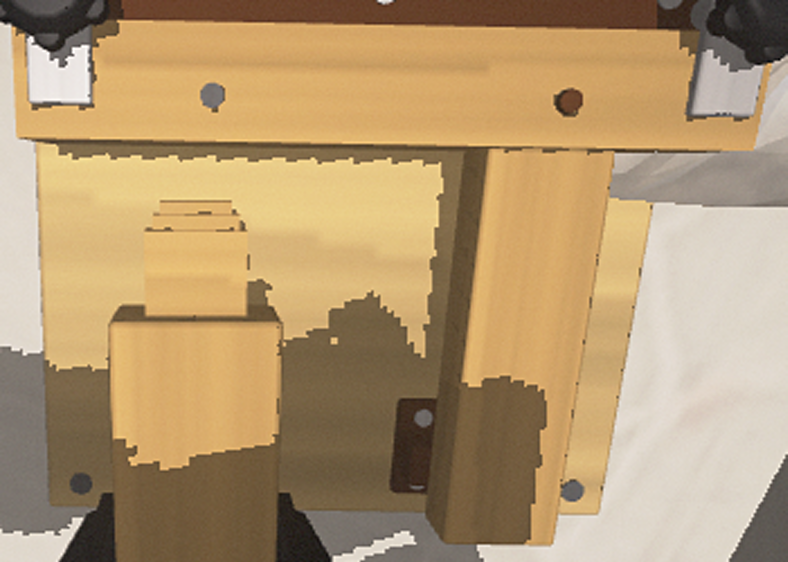

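View pics/w4b.png

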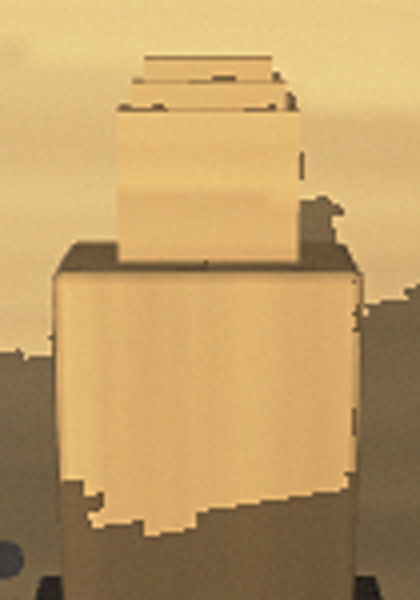

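```bash
python3 - <<'E'
from h import *
im,d,c=load('w4')
R=lambda L,x0,y0,s:np.array([(x0+(x+.5)/s-.5,y0+(y+.5)/s-.5) for x,y in L])
A=lambda L,z:(lambda r:onz(c,r[:,0],r[:,1],float(z)))(R(L,235,15,2.25))
B=lambda L,z:(lambda r:onz(c,r[:,0],r[:,1],float(z)))(R(L,270,90,4))
def yaw(e,o=0): return np.arctan2(e[1],e[0])+o
p=A([(18,138),(757,149)],62);e=p[0]-p[1];print('stile',p[:,:2],np.hypot(*e[:2]),yaw(e,-np.pi/2),'mid',p.mean(0))
h=A([(212,96),(570,101)],62);e2=h[0]-h[1];print('holes',h[:,:2],np.hypot(*e2[:2]),yaw(e2,-np.pi/2))
q=A([(487,150),(613,152),(554,545),(428,512)],58);print('fitted top',q[:,:2])
q=A([(487,150),(463,385),(613,152),(553,545)],58);
print('fit edges yaw',yaw(q[0]-q[1]),yaw(q[2]-q[3]))
w=A([(38,140),(48,505),(600,514)],12);print('board',w[:,:2],yaw(w[0]-w[1]),yaw(w[1]-w[2],-np.pi/2),np.linalg.norm(w[1]-w[2]))
r=B([(56,271),(357,272),(62,590),(354,590)],127.9);print('rail',r[:,:2],np.linalg.norm(r[0]-r[1]),'yaw',yaw(r[0]-r[2]),yaw(r[1]-r[3]),yaw(r[0]-r[1],-np.pi/2),'mid sh',(r[0]+r[1])/2)
t=B([(117,110),(300,110)],121.9);print('tenon',t[:,:2],t.mean(0))
s=env.state();y=s['tcp_rot'][2]+np.pi/2;ax=np.array([np.cos(y),np.sin(y)])
print('tcp',s['eef_pos'],'railyaw',y,'sh exp',s['eef_pos'][:2]+57.5*ax)
E
```

```text
stile [[679.08170956 250.84303341]
 [645.19765802  63.07681469]] 190.79906142575823 -0.17853722683521012 mid [662.13968379 156.95992405  62.        ]
holes [[680.87081123 199.95047692]
 [664.79631032 110.35265054]] 91.02834762830926 -0.17751874516151345
fitted top [[656.23209738 130.5072307 ]
 [650.29965246  97.81164082]
 [538.25610223 117.30745405]
 [555.39998296 154.2269224 ]]
fit edges yaw -0.16713990881484872 -0.1749506929181431
board [[680.99792658 254.78015876]
 [558.23149086 278.64766169]
 [522.10846551  81.92808631]] -0.1920185961702546 -0.18160387615482687 200.0086605510706
rail [[639.07019828 227.69729834]
 [633.64946623 195.65110336]
 [602.45377884 234.22588191]
 [596.94971499 200.95851876]] 32.50142994546564 yaw -0.17644252019466086 -0.14362148751742945 -0.16756750098699347 mid sh [636.35983226 211.67420085 127.9       ]
tenon [[654.35542719 218.55216966]
 [651.10324749 198.93983369]] [652.72933734 208.74600167 121.9       ]
tcp [581.9830546  218.66905159 129.61203848] railyaw -0.16617292226990066 sh exp [638.69099335 209.15802203]
```

Request:
move_arm:
  rows:
    - {"tx":0.1,"ty":1.5,"tz":0,"rx":0,"ry":0.004,"rz":0,"grip":0}
    - {"tx":0.1,"ty":1.5,"tz":0,"rx":0,"ry":0.004,"rz":0,"grip":0}
    - {"tx":0.1,"ty":1.5,"tz":0,"rx":0,"ry":0.003,"rz":0,"grip":0}
    - {"tx":0,"ty":1.2,"tz":0,"rx":0,"ry":0,"rz":0,"grip":0}
    - {"tx":0,"ty":0.7,"tz":0,"rx":0,"ry":0,"rz":0,"grip":0}
    - {"tx":0,"ty":0,"tz":0,"rx":0,"ry":0,"rz":0,"grip":0}
    - {"tx":0,"ty":0,"tz":0,"rx":0,"ry":0,"rz":0,"grip":0}
    - {"tx":0,"ty":0,"tz":0,"rx":0,"ry":0,"rz":0,"grip":0}

```text
t: 5.75
eef_pos: [582.3, 215.8, 66.3]
tcp_rot: [-1.57, 0.001, -1.75]
ft_force: [-0.8, 0.6, -0.7]
opening: 0.355
```

```bash
python3 - <<'E'
from h import *
s=env.state();print(s['t'],s['eef_pos'],s['tcp_rot'],s['opening'],s['ft_force'],s['moment'])
im,d,c=snap('wrist','w5')
cv2.imwrite('pics/w5a.png',cv2.resize(im[0:250,235:585],None,fx=2.25,fy=2.25,interpolation=cv2.INTER_CUBIC))
E
```

```text
5.75 [582.29530107 215.82516391  66.33549576] [-1.56982888e+00  5.10727742e-04 -1.74966120e+00] 0.3551467206861031 [-0.76120786  0.58284692 -0.74691723] [-0.0403735   0.18926151 -0.03960417]
```

View pics/w5.png

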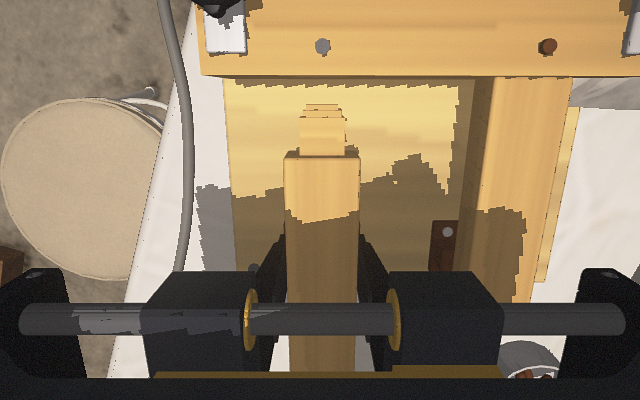

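View pics/w5a.png

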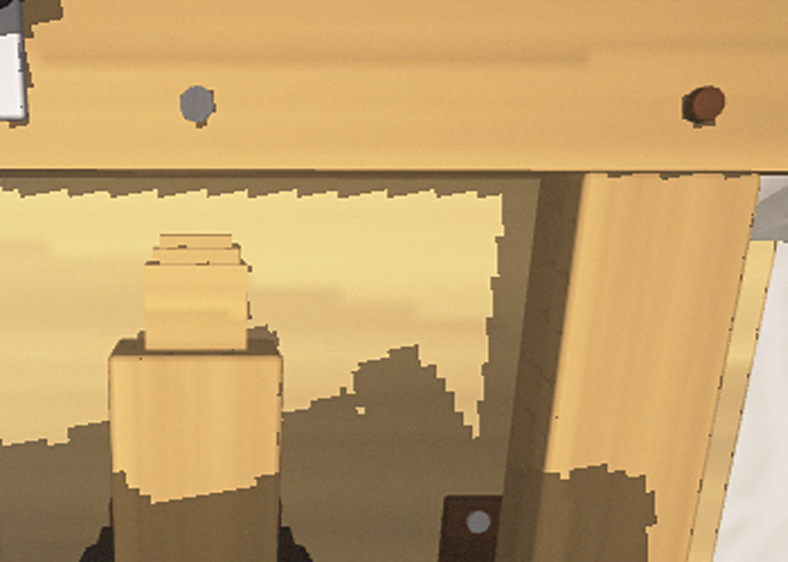

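```bash
cat > m.py <<'E'
from h import *
R=lambda L,x0,y0,s:np.array([(x0+(x+.5)/s-.5,y0+(y+.5)/s-.5) for x,y in L])
E
python3 - <<'E'
from m import *
im,d,c=load('w5');s=env.state();T=s['eef_pos'];yw=s['tcp_rot'][2]
ex=np.array([np.cos(yw),np.sin(yw),0]);ez=np.array([-np.sin(yw),np.cos(yw),0])
def A(L,z):
    r=R(L,235,0,2.25);p=onz(c,r[:,0],r[:,1],float(z))-T
    return np.stack([p@ex,p@ez],-1).round(1)   # tool x (right), tool z (fwd) rel TCP
zu=T[2]-23.2
print('under z',zu)
print('stile edge',A([(5,170),(780,174)],62))
print('holes',A([(198,104),(706,104)],62))
print('fitted L',A([(584,174),(548,440)],58),'R',A([(757,176),(690,558)],58))
print('rail sh',A([(110,356),(281,356)],zu+22),'rear',A([(116,555),(276,555)],zu+22))
print('tenon',A([(145,264),(247,264)],zu+16))
E
```

```text
under z 43.246831841954915
stile edge [[-37.1  88.7]
 [105.4  88. ]]
holes [[-1.6 99.9]
 [89.6 99.9]]
fitted L [[71.2 88.2]
 [71.  36. ]] R [[103.8  87.8]
 [105.1   9.4]]
rail sh [[-18.5  54.8]
 [ 14.4  54.8]] rear [[-18.5  13.2]
 [ 14.6  13.3]]
tenon [[-11.8  71.7]
 [  7.9  71.7]]
```

Relative to the rail in hand (same camera, same depth), lateral error is under 0.5 mm and yaw is square. The shoulder is 33.6 mm from the stile. I'll lower gently onto the rest.

Request:
move_arm:
  rows:
    - {"tx":0,"ty":0.2,"tz":0,"rx":0,"ry":0,"rz":0,"grip":0}
    - {"tx":0,"ty":0.2,"tz":0,"rx":0,"ry":0,"rz":0,"grip":0}
    - {"tx":0,"ty":0.1,"tz":0,"rx":0,"ry":0,"rz":0,"grip":0}
    - {"tx":0,"ty":0,"tz":0,"rx":0,"ry":0,"rz":0,"grip":0}
    - {"tx":0,"ty":0,"tz":0,"rx":0,"ry":0,"rz":0,"grip":0}
    - {"tx":0,"ty":0,"tz":0,"rx":0,"ry":0,"rz":0,"grip":0}

```text
t: 6.3
eef_pos: [582.0, 215.7, 60.7]
tcp_rot: [-1.571, 0.0, -1.75]
ft_force: [-0.1, -1.4, -1.2]
opening: 0.352
```

```bash
cat > st.py <<'E'
from h import *
s=env.state();yw=s['tcp_rot'][2];f=s['ft_force'];m=s['moment']
ex=np.array([np.cos(yw),np.sin(yw),0]);ez=np.array([-np.sin(yw),np.cos(yw),0])
print('t',round(s['t'],2),s['eef_pos'].round(2),s['tcp_rot'].round(4),'Fright %.2f Ffwd %.2f Fup %.2f'%(f@ex,f@ez,f[2]),'M x %.3f z %.3f up %.3f'%(m@ex,m@ez,m[2]),'op %.3f'%s['opening'])
E
python3 st.py
```

```text
t 6.3 [581.97 215.68  60.67] [-1.5708e+00  1.0000e-04 -1.7500e+00] Fright 1.43 Ffwd 0.18 Fup -1.17 M x -0.199 z -0.083 up 0.047 op 0.352
```

Request:
move_arm:
  rows:
    - {"tx":0,"ty":0.05,"tz":0,"rx":0,"ry":0,"rz":0,"grip":0}
    - {"tx":0,"ty":0.05,"tz":0,"rx":0,"ry":0,"rz":0,"grip":0}
    - {"tx":0,"ty":0,"tz":0,"rx":0,"ry":0,"rz":0,"grip":0}
    - {"tx":0,"ty":0,"tz":0,"rx":0,"ry":0,"rz":0,"grip":0}
    - {"tx":0,"ty":0,"tz":0,"rx":0,"ry":0,"rz":0,"grip":0}

```text
t: 6.72
eef_pos: [582.0, 215.6, 59.6]
tcp_rot: [-1.571, 0.0, -1.75]
ft_force: [-0.4, 0.2, -2.3]
opening: 0.356
```

```bash
python3 st.py
```

```text
t 6.72 [581.96 215.63  59.62] [-1.5708e+00  1.0000e-04 -1.7501e+00] Fright -0.11 Ffwd -0.46 Fup -2.26 M x -0.147 z -0.032 up -0.012 op 0.356
```

Request:
move_arm:
  rows:
    - {"tx":0,"ty":0.05,"tz":0,"rx":0,"ry":0,"rz":0,"grip":0}
    - {"tx":0,"ty":0,"tz":0,"rx":0,"ry":0,"rz":0,"grip":0}
    - {"tx":0,"ty":0,"tz":0,"rx":0,"ry":0,"rz":0,"grip":0}

```text
t: 6.97
eef_pos: [582.0, 215.7, 59.3]
tcp_rot: [-1.571, 0.0, -1.75]
ft_force: [0.4, 0.2, 1.9]
opening: 0.358
```

```bash
python3 st.py
```

```text
t 6.97 [582.   215.68  59.25] [-1.5706e+00  1.0000e-04 -1.7499e+00] Fright -0.25 Ffwd 0.36 Fup 1.93 M x -0.220 z -0.137 up 0.023 op 0.358
```

Request:
move_arm:
  rows:
    - {"tx":0,"ty":0.03,"tz":0,"rx":0,"ry":0,"rz":0,"grip":0}
    - {"tx":0,"ty":0,"tz":0,"rx":0,"ry":0,"rz":0,"grip":0}
    - {"tx":0,"ty":0,"tz":0,"rx":0,"ry":0,"rz":0,"grip":0}

```text
t: 7.22
eef_pos: [582.0, 215.7, 59.2]
tcp_rot: [-1.57, 0.0, -1.75]
ft_force: [-1.9, -1.1, 5.0]
opening: 0.356
```

```bash
python3 st.py; python3 - <<'E'
from h import *
im,d,c=snap('wrist','w6')
cv2.imwrite('pics/w6a.png',cv2.resize(im[0:250,235:585],None,fx=2.25,fy=2.25,interpolation=cv2.INTER_CUBIC))
E
python3 st.py
```

```text
t 7.22 [582.01 215.67  59.21] [-1.5705e+00  2.0000e-04 -1.7500e+00] Fright 1.44 Ffwd -1.70 Fup 5.01 M x -0.431 z -0.254 up 0.036 op 0.356
t 7.27 [582.   215.66  59.2 ] [-1.5705e+00  2.0000e-04 -1.7500e+00] Fright 0.77 Ffwd -0.43 Fup 6.61 M x -0.499 z -0.236 up -0.064 op 0.353
```

View pics/w6a.png

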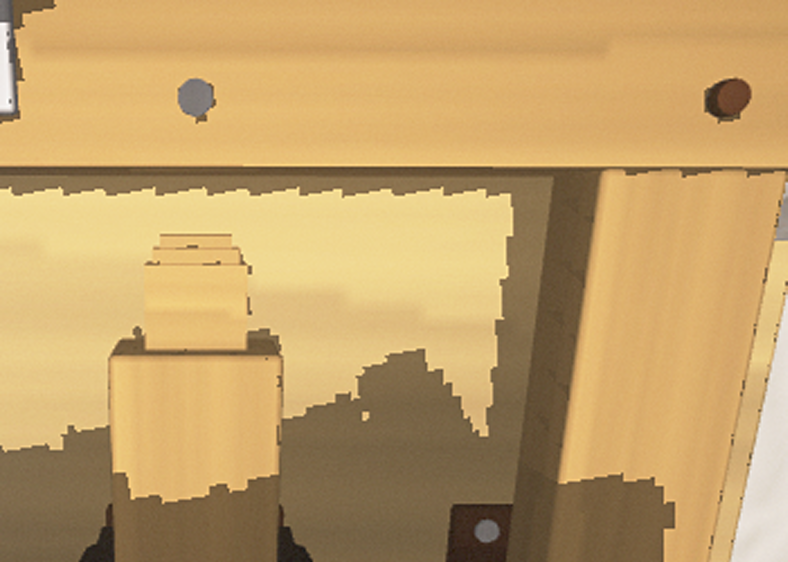

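Request:
move_arm:
  rows:
    - {"tx":0,"ty":-0.01,"tz":0.1,"rx":0,"ry":0,"rz":0,"grip":0}
    - {"tx":0,"ty":0,"tz":0.2,"rx":0,"ry":0,"rz":0,"grip":0}
    - {"tx":0,"ty":0,"tz":0.2,"rx":0,"ry":0,"rz":0,"grip":0}
    - {"tx":0,"ty":0,"tz":0.2,"rx":0,"ry":0,"rz":0,"grip":0}
    - {"tx":0,"ty":0,"tz":0.1,"rx":0,"ry":0,"rz":0,"grip":0}
    - {"tx":0,"ty":0,"tz":0.1,"rx":0,"ry":0,"rz":0,"grip":0}
    - {"tx":0,"ty":0,"tz":0.1,"rx":0,"ry":0,"rz":0,"grip":0}
    - {"tx":0,"ty":0,"tz":0,"rx":0,"ry":0,"rz":0,"grip":0}

```text
t: 7.93
eef_pos: [591.6, 214.0, 59.2]
tcp_rot: [-1.571, 0.0, -1.75]
ft_force: [-2.3, 1.4, 6.0]
opening: 0.356
```

```bash
python3 st.py
```

```text
t 7.93 [591.63 213.98  59.18] [-1.5713e+00  1.0000e-04 -1.7500e+00] Fright -0.95 Ffwd -2.54 Fup 6.00 M x -0.780 z -0.144 up 0.020 op 0.356
```

Request:
move_arm:
  rows:
    - {"tx":0,"ty":-0.01,"tz":0.08,"rx":0,"ry":0,"rz":0,"grip":0}
    - {"tx":0,"ty":0,"tz":0.08,"rx":0,"ry":0,"rz":0,"grip":0}
    - {"tx":0,"ty":0,"tz":0.08,"rx":0,"ry":0,"rz":0,"grip":0}
    - {"tx":0,"ty":0,"tz":0.08,"rx":0,"ry":0,"rz":0,"grip":0}
    - {"tx":0,"ty":0,"tz":0.08,"rx":0,"ry":0,"rz":0,"grip":0}
    - {"tx":0,"ty":0,"tz":0,"rx":0,"ry":0,"rz":0,"grip":0}

```text
t: 8.43
eef_pos: [595.7, 213.2, 59.2]
tcp_rot: [-1.571, 0.0, -1.75]
ft_force: [-3.1, 0.2, 5.7]
opening: 0.356
```

```bash
python3 st.py
```

```text
t 8.43 [595.74 213.21  59.18] [-1.571e+00  1.000e-04 -1.750e+00] Fright 0.36 Ffwd -3.04 Fup 5.68 M x -0.791 z -0.045 up -0.045 op 0.356
```

Request:
move_arm:
  rows:
    - {"tx":0,"ty":0,"tz":0.08,"rx":0,"ry":0,"rz":0,"grip":0}
    - {"tx":0,"ty":0,"tz":0.08,"rx":0,"ry":0,"rz":0,"grip":0}
    - {"tx":0,"ty":0,"tz":0.08,"rx":0,"ry":0,"rz":0,"grip":0}
    - {"tx":0,"ty":0,"tz":0.08,"rx":0,"ry":0,"rz":0,"grip":0}
    - {"tx":0,"ty":0,"tz":0.08,"rx":0,"ry":0,"rz":0,"grip":0}
    - {"tx":0,"ty":0,"tz":0.08,"rx":0,"ry":0,"rz":0,"grip":0}
    - {"tx":0,"ty":0,"tz":0,"rx":0,"ry":0,"rz":0,"grip":0}

```text
t: 9.02
eef_pos: [600.4, 212.3, 59.2]
tcp_rot: [-1.571, 0.0, -1.75]
ft_force: [-2.1, 0.4, 5.3]
opening: 0.357
```

```bash
python3 st.py;python3 - <<'E'
from h import *
im,d,c=snap('wrist','w7')
cv2.imwrite('pics/w7a.png',cv2.resize(im[0:250,235:585],None,fx=2.25,fy=2.25,interpolation=cv2.INTER_CUBIC))
E
```

```text
t 9.02 [600.43 212.32  59.16] [-1.5711e+00  1.0000e-04 -1.7501e+00] Fright 0.00 Ffwd -2.18 Fup 5.27 M x -0.772 z -0.130 up 0.048 op 0.357
```

View pics/w7a.png

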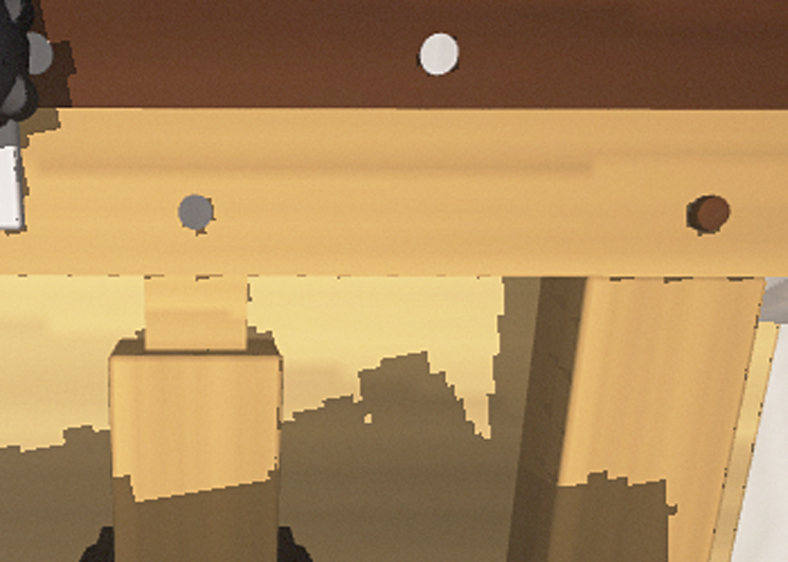

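The tenon (columns 145–247) is entering the mortise under the stile edge. It is centred on the pin hole at (196,212), and the forces show only sliding friction. I'll go on.

Request:
move_arm:
  rows:
    - {"tx":0,"ty":0,"tz":0.12,"rx":0,"ry":0,"rz":0,"grip":0}
    - {"tx":0,"ty":0,"tz":0.12,"rx":0,"ry":0,"rz":0,"grip":0}
    - {"tx":0,"ty":0,"tz":0.12,"rx":0,"ry":0,"rz":0,"grip":0}
    - {"tx":0,"ty":0,"tz":0.12,"rx":0,"ry":0,"rz":0,"grip":0}
    - {"tx":0,"ty":0,"tz":0.12,"rx":0,"ry":0,"rz":0,"grip":0}
    - {"tx":0,"ty":0,"tz":0.12,"rx":0,"ry":0,"rz":0,"grip":0}
    - {"tx":0,"ty":0,"tz":0.12,"rx":0,"ry":0,"rz":0,"grip":0}
    - {"tx":0,"ty":0,"tz":0.12,"rx":0,"ry":0,"rz":0,"grip":0}
    - {"tx":0,"ty":0,"tz":0.08,"rx":0,"ry":0,"rz":0,"grip":0}
    - {"tx":0,"ty":0,"tz":0,"rx":0,"ry":0,"rz":0,"grip":0}

```text
t: 9.9
eef_pos: [610.8, 210.4, 59.1]
tcp_rot: [-1.571, 0.0, -1.75]
ft_force: [-1.8, 0.3, 4.2]
opening: 0.355
```

```bash
python3 st.py;python3 - <<'E'
from h import *
im,d,c=snap('wrist','w8')
cv2.imwrite('pics/w8a.png',cv2.resize(im[60:260,250:550],None,fx=2.6,fy=2.6,interpolation=cv2.INTER_CUBIC))
E
```

```text
t 9.9 [610.83 210.43  59.06] [-1.5708e+00  1.0000e-04 -1.7501e+00] Fright 0.03 Ffwd -1.78 Fup 4.16 M x -0.800 z -0.106 up 0.051 op 0.355
```

View pics/w8a.png

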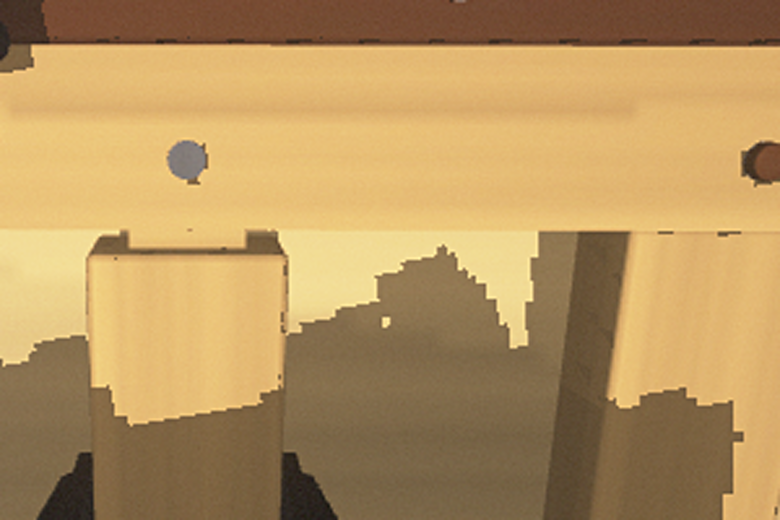

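Request:
move_arm:
  rows:
    - {"tx":0,"ty":0,"tz":0.05,"rx":0,"ry":0,"rz":0,"grip":0}
    - {"tx":0,"ty":0,"tz":0.05,"rx":0,"ry":0,"rz":0,"grip":0}
    - {"tx":0,"ty":0,"tz":0.05,"rx":0,"ry":0,"rz":0,"grip":0}
    - {"tx":0,"ty":0,"tz":0.05,"rx":0,"ry":0,"rz":0,"grip":0}
    - {"tx":0,"ty":0,"tz":0.05,"rx":0,"ry":0,"rz":0,"grip":0}
    - {"tx":0,"ty":0,"tz":0,"rx":0,"ry":0,"rz":0,"grip":0}

```text
t: 10.45
eef_pos: [613.2, 210.0, 59.0]
tcp_rot: [-1.571, 0.0, -1.75]
ft_force: [-1.9, 0.6, 5.6]
opening: 0.357
```

```bash
python3 st.py
```

```text
t 10.45 [613.2  209.98  59.04] [-1.5709e+00  1.0000e-04 -1.7500e+00] Fright -0.26 Ffwd -1.96 Fup 5.58 M x -0.907 z -0.030 up -0.032 op 0.357
```

Request:
move_arm:
  rows:
    - {"tx":0,"ty":0,"tz":0.03,"rx":0,"ry":0,"rz":0,"grip":0}
    - {"tx":0,"ty":0,"tz":0.03,"rx":0,"ry":0,"rz":0,"grip":0}
    - {"tx":0,"ty":0,"tz":0.03,"rx":0,"ry":0,"rz":0,"grip":0}
    - {"tx":0,"ty":0,"tz":0,"rx":0,"ry":0,"rz":0,"grip":0}

```text
t: 10.78
eef_pos: [614.0, 209.9, 59.0]
tcp_rot: [-1.571, 0.0, -1.75]
ft_force: [-2.1, 0.7, 4.7]
opening: 0.358
```

```bash
python3 st.py
```

```text
t 10.78 [614.05 209.86  59.02] [-1.5708e+00  1.0000e-04 -1.7500e+00] Fright -0.30 Ffwd -2.16 Fup 4.73 M x -0.960 z -0.100 up -0.056 op 0.358
```

Request:
move_arm:
  rows:
    - {"tx":0,"ty":0,"tz":0.03,"rx":0,"ry":0,"rz":0,"grip":0}
    - {"tx":0,"ty":0,"tz":0.02,"rx":0,"ry":0,"rz":0,"grip":0}
    - {"tx":0,"ty":0,"tz":0,"rx":0,"ry":0,"rz":0,"grip":0}

```text
t: 11.03
eef_pos: [614.6, 209.7, 59.1]
tcp_rot: [-1.571, 0.0, -1.75]
ft_force: [-2.6, 0.3, 4.7]
opening: 0.354
```

```bash
python3 st.py
```

```text
t 11.03 [614.57 209.75  59.06] [-1.5707e+00  1.0000e-04 -1.7500e+00] Fright 0.18 Ffwd -2.57 Fup 4.75 M x -0.896 z -0.066 up -0.015 op 0.354
```

Request:
move_arm:
  rows:
    - {"tx":0,"ty":0,"tz":0.02,"rx":0,"ry":0,"rz":0,"grip":0}
    - {"tx":0,"ty":0,"tz":0.02,"rx":0,"ry":0,"rz":0,"grip":0}
    - {"tx":0,"ty":0,"tz":0,"rx":0,"ry":0,"rz":0,"grip":0}

```text
t: 11.28
eef_pos: [615.0, 209.7, 59.1]
tcp_rot: [-1.571, 0.0, -1.75]
ft_force: [-2.6, 0.9, 4.6]
opening: 0.356
```

```bash
python3 st.py;python3 - <<'E'
from h import *
im,d,c=snap('wrist','w9')
cv2.imwrite('pics/w9a.png',cv2.resize(im[110:200,270:380],None,fx=6,fy=6,interpolation=cv2.INTER_CUBIC))
E
```

```text
t 11.28 [614.96 209.7   59.05] [-1.5707e+00  1.0000e-04 -1.7500e+00] Fright -0.44 Ffwd -2.73 Fup 4.58 M x -0.891 z -0.071 up -0.029 op 0.356
```

View pics/w9a.png

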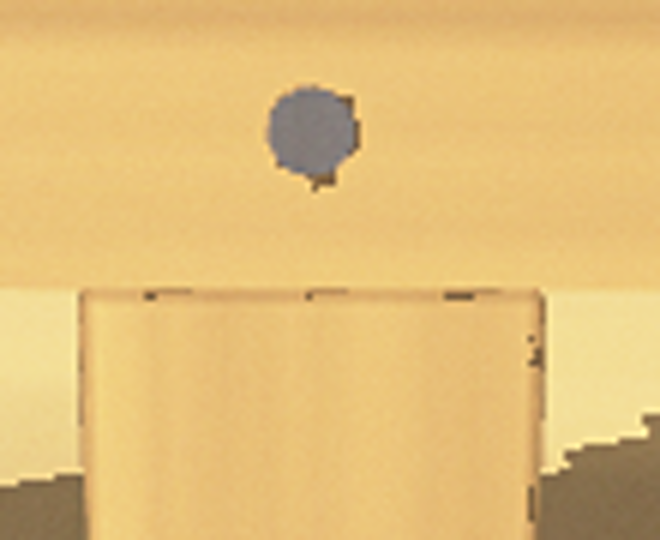

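The shoulder is within about 1 mm of the stile. I'll carry on in fine steps.

Request:
move_arm:
  rows:
    - {"tx":0,"ty":0,"tz":0.02,"rx":0,"ry":0,"rz":0,"grip":0}
    - {"tx":0,"ty":0,"tz":0.02,"rx":0,"ry":0,"rz":0,"grip":0}
    - {"tx":0,"ty":0,"tz":0,"rx":0,"ry":0,"rz":0,"grip":0}

```text
t: 11.58
eef_pos: [615.4, 209.6, 59.0]
tcp_rot: [-1.571, 0.0, -1.75]
ft_force: [-2.2, 0.2, 5.8]
opening: 0.356
```

```bash
python3 st.py
```

```text
t 11.58 [615.37 209.63  59.05] [-1.5707e+00  1.0000e-04 -1.7500e+00] Fright 0.23 Ffwd -2.23 Fup 5.76 M x -0.860 z -0.078 up -0.025 op 0.356
```

Request:
move_arm:
  rows:
    - {"tx":0,"ty":0,"tz":0.02,"rx":0,"ry":0,"rz":0,"grip":0}
    - {"tx":0,"ty":0,"tz":0.02,"rx":0,"ry":0,"rz":0,"grip":0}
    - {"tx":0,"ty":0,"tz":0,"rx":0,"ry":0,"rz":0,"grip":0}

```text
t: 11.83
eef_pos: [615.5, 209.6, 59.0]
tcp_rot: [-1.571, -0.0, -1.75]
ft_force: [-4.1, 1.0, 5.8]
opening: 0.356
```

```bash
python3 st.py
```

```text
t 11.83 [615.51 209.56  58.99] [-1.5713 -0.     -1.75  ] Fright -0.27 Ffwd -4.19 Fup 5.81 M x -1.072 z -0.050 up 0.034 op 0.356
```

Request:
move_arm:
  rows:
    - {"tx":0,"ty":0,"tz":0.02,"rx":0,"ry":0,"rz":0,"grip":0}
    - {"tx":0,"ty":0,"tz":0,"rx":0,"ry":0,"rz":0,"grip":0}

```text
t: 12.0
eef_pos: [615.5, 209.6, 59.0]
tcp_rot: [-1.572, -0.0, -1.75]
ft_force: [-4.3, 1.2, 5.5]
opening: 0.359
```

```bash
python3 st.py
```

```text
t 12.0 [615.52 209.57  59.03] [-1.5716e+00 -1.0000e-04 -1.7500e+00] Fright -0.41 Ffwd -4.46 Fup 5.53 M x -1.239 z -0.032 up -0.013 op 0.359
```

Request:
move_arm:
  rows:
    - {"tx":0,"ty":0,"tz":0.03,"rx":0,"ry":0,"rz":0,"grip":0}
    - {"tx":0,"ty":0,"tz":0.03,"rx":0,"ry":0,"rz":0,"grip":0}
    - {"tx":0,"ty":0,"tz":0,"rx":0,"ry":0,"rz":0,"grip":0}

```text
t: 12.25
eef_pos: [615.6, 209.6, 59.0]
tcp_rot: [-1.573, -0.0, -1.75]
ft_force: [-7.8, 1.3, 8.1]
opening: 0.355
```

```bash
python3 st.py
```

```text
t 12.25 [615.55 209.57  59.  ] [-1.5729e+00 -4.0000e-04 -1.7500e+00] Fright 0.07 Ffwd -7.88 Fup 8.12 M x -1.756 z -0.022 up 0.013 op 0.355
```

Request:
move_arm:
  rows:
    - {"tx":0,"ty":-0.01,"tz":0.03,"rx":0.001,"ry":0,"rz":0,"grip":0}
    - {"tx":0,"ty":-0.01,"tz":0.03,"rx":0.001,"ry":0,"rz":0,"grip":0}
    - {"tx":0,"ty":0,"tz":0.01,"rx":0.001,"ry":0,"rz":0,"grip":0}
    - {"tx":0,"ty":0,"tz":0,"rx":0,"ry":0,"rz":0,"grip":0}

```text
t: 12.58
eef_pos: [615.6, 209.6, 59.0]
tcp_rot: [-1.571, -0.001, -1.75]
ft_force: [-9.8, 2.3, 8.2]
opening: 0.354
```

```bash
python3 st.py
```

```text
t 12.58 [615.56 209.57  58.99] [-1.5713e+00 -7.0000e-04 -1.7500e+00] Fright -0.49 Ffwd -10.10 Fup 8.20 M x -2.246 z 0.099 up -0.057 op 0.354
```

Request:
move_arm:
  rows:
    - {"tx":0,"ty":-0.02,"tz":0.03,"rx":0.0005,"ry":0,"rz":0,"grip":0}
    - {"tx":0,"ty":-0.01,"tz":0.03,"rx":0.0005,"ry":0,"rz":0,"grip":0}
    - {"tx":0,"ty":0,"tz":0,"rx":0,"ry":0,"rz":0,"grip":0}
    - {"tx":0,"ty":0,"tz":0,"rx":0,"ry":0,"rz":0,"grip":0}

```text
t: 12.92
eef_pos: [615.6, 209.6, 59.0]
tcp_rot: [-1.572, -0.001, -1.75]
ft_force: [-11.7, 3.1, 7.4]
opening: 0.356
```

```bash
python3 st.py;python3 - <<'E'
from h import *
f=[];
for i in range(4):
    im,d,c=snap('wrist','w10'); s=env.state(); f.append(s['ft_force'])
print(np.mean(f,0),np.std(f,0))
cv2.imwrite('pics/w10a.png',cv2.resize(im[60:260,250:550],None,fx=2.6,fy=2.6,interpolation=cv2.INTER_CUBIC))
E
python3 st.py
```

```text
t 12.92 [615.59 209.55  59.  ] [-1.5717e+00 -1.0000e-03 -1.7500e+00] Fright -0.99 Ffwd -12.09 Fup 7.37 M x -2.575 z 0.232 up -0.005 op 0.356
[-11.82576343   3.57661855   6.76798258] [0.23940376 0.32156156 0.50779244]
t 13.12 [615.61 209.52  59.01] [-1.5717e+00 -1.0000e-03 -1.7500e+00] Fright -1.42 Ffwd -12.11 Fup 7.44 M x -2.653 z 0.184 up -0.076 op 0.355
```

View pics/w10a.png

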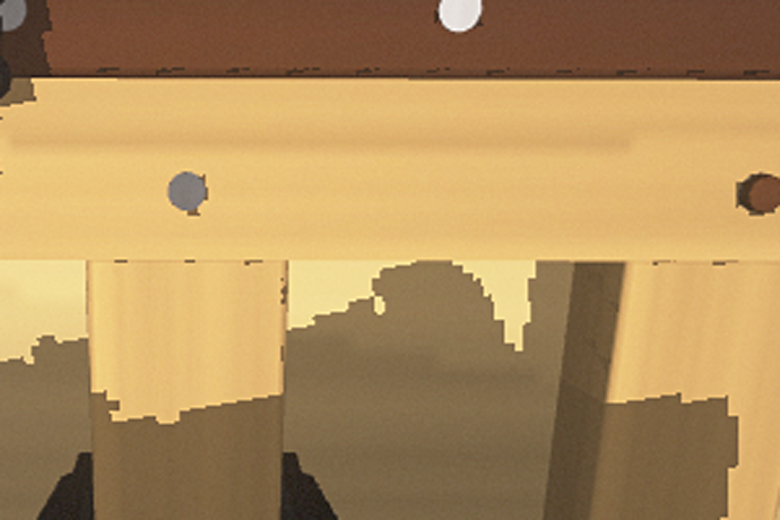

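Request:
move_arm:
  rows:
    - {"tx":0,"ty":-0.02,"tz":0.02,"rx":0.0005,"ry":0,"rz":0,"grip":0}
    - {"tx":0,"ty":0,"tz":0,"rx":0,"ry":0,"rz":0,"grip":0}
    - {"tx":0,"ty":0,"tz":0,"rx":0,"ry":0,"rz":0,"grip":0}
    - {"tx":0,"ty":0,"tz":0,"rx":0,"ry":0,"rz":0,"grip":0}
    - {"tx":0,"ty":0,"tz":0,"rx":0,"ry":0,"rz":0,"grip":0}
    - {"tx":0,"ty":0,"tz":0,"rx":0,"ry":0,"rz":0,"grip":0}
    - {"tx":0,"ty":0,"tz":0,"rx":0,"ry":0,"rz":0,"grip":0}
    - {"tx":0,"ty":0,"tz":0,"rx":0,"ry":0,"rz":0,"grip":0}
    - {"tx":0,"ty":0,"tz":0,"rx":0,"ry":0,"rz":0,"grip":0}
    - {"tx":0,"ty":0,"tz":0,"rx":0,"ry":0,"rz":0,"grip":0}

```text
t: 13.95
eef_pos: [615.6, 209.6, 59.0]
tcp_rot: [-1.572, -0.001, -1.75]
ft_force: [-13.2, 3.1, 5.9]
opening: 0.354
```

```bash
python3 st.py;python3 - <<'E'
from h import *
f=[];
for i in range(10):
    im,d,c=snap('scene','s11'); s=env.state(); f.append(s['ft_force'])
print(np.mean(f,0),np.std(f,0),s['tcp_rot'])
E
python3 st.py
```

```text
t 13.95 [615.63 209.56  59.01] [-1.5716e+00 -1.1000e-03 -1.7500e+00] Fright -0.69 Ffwd -13.54 Fup 5.89 M x -2.692 z 0.271 up -0.045 op 0.354
[-12.09554031   3.93771594   5.75352537] [0.44165916 0.39568515 0.40108503] [-1.57167503e+00 -1.14092085e-03 -1.74997498e+00]
t 14.45 [615.59 209.55  59.01] [-1.5717e+00 -1.1000e-03 -1.7500e+00] Fright -1.66 Ffwd -12.00 Fup 5.81 M x -2.654 z 0.248 up -0.108 op 0.356
```

The push averages about 12.6 N and the rail is level and square. I'll hold it steady.

Request:
move_arm:
  rows:
    - {"tx":0,"ty":0,"tz":0,"rx":0,"ry":0,"rz":0,"grip":0}
    - {"tx":0,"ty":0,"tz":0,"rx":0,"ry":0,"rz":0,"grip":0}
    - {"tx":0,"ty":0,"tz":0,"rx":0,"ry":0,"rz":0,"grip":0}
    - {"tx":0,"ty":0,"tz":0,"rx":0,"ry":0,"rz":0,"grip":0}
    - {"tx":0,"ty":0,"tz":0,"rx":0,"ry":0,"rz":0,"grip":0}
    - {"tx":0,"ty":0,"tz":0,"rx":0,"ry":0,"rz":0,"grip":0}
    - {"tx":0,"ty":0,"tz":0,"rx":0,"ry":0,"rz":0,"grip":0}
    - {"tx":0,"ty":0,"tz":0,"rx":0,"ry":0,"rz":0,"grip":0}
    - {"tx":0,"ty":0,"tz":0,"rx":0,"ry":0,"rz":0,"grip":0}
    - {"tx":0,"ty":0,"tz":0,"rx":0,"ry":0,"rz":0,"grip":0}

```text
t: 15.28
eef_pos: [615.6, 209.5, 59.0]
tcp_rot: [-1.572, -0.001, -1.75]
ft_force: [-12.3, 3.9, 6.0]
opening: 0.356
```

Request:
move_arm:
  rows:
    - {"tx":0,"ty":0,"tz":0,"rx":0,"ry":0,"rz":0,"grip":0}
    - {"tx":0,"ty":0,"tz":0,"rx":0,"ry":0,"rz":0,"grip":0}
    - {"tx":0,"ty":0,"tz":0,"rx":0,"ry":0,"rz":0,"grip":0}
    - {"tx":0,"ty":0,"tz":0,"rx":0,"ry":0,"rz":0,"grip":0}
    - {"tx":0,"ty":0,"tz":0,"rx":0,"ry":0,"rz":0,"grip":0}
    - {"tx":0,"ty":0,"tz":0,"rx":0,"ry":0,"rz":0,"grip":0}
    - {"tx":0,"ty":0,"tz":0,"rx":0,"ry":0,"rz":0,"grip":0}
    - {"tx":0,"ty":0,"tz":0,"rx":0,"ry":0,"rz":0,"grip":0}
    - {"tx":0,"ty":0,"tz":0,"rx":0,"ry":0,"rz":0,"grip":0}
    - {"tx":0,"ty":0,"tz":0,"rx":0,"ry":0,"rz":0,"grip":0}

```text
t: 16.12
eef_pos: [615.6, 209.6, 59.0]
tcp_rot: [-1.572, -0.001, -1.75]
ft_force: [-11.9, 3.6, 5.1]
opening: 0.355
```

Request:
move_arm:
  rows:
    - {"tx":0,"ty":0,"tz":0,"rx":0,"ry":0,"rz":0,"grip":0}
    - {"tx":0,"ty":0,"tz":0,"rx":0,"ry":0,"rz":0,"grip":0}
    - {"tx":0,"ty":0,"tz":0,"rx":0,"ry":0,"rz":0,"grip":0}
    - {"tx":0,"ty":0,"tz":0,"rx":0,"ry":0,"rz":0,"grip":0}
    - {"tx":0,"ty":0,"tz":0,"rx":0,"ry":0,"rz":0,"grip":0}
    - {"tx":0,"ty":0,"tz":0,"rx":0,"ry":0,"rz":0,"grip":0}
    - {"tx":0,"ty":0,"tz":0,"rx":0,"ry":0,"rz":0,"grip":0}
    - {"tx":0,"ty":0,"tz":0,"rx":0,"ry":0,"rz":0,"grip":0}
    - {"tx":0,"ty":0,"tz":0,"rx":0,"ry":0,"rz":0,"grip":0}
    - {"tx":0,"ty":0,"tz":0,"rx":0,"ry":0,"rz":0,"grip":0}

```text
t: 16.95
eef_pos: [615.6, 209.6, 59.0]
tcp_rot: [-1.572, -0.001, -1.75]
ft_force: [-12.6, 4.1, 5.4]
opening: 0.357
```

Request:
move_arm:
  rows:
    - {"tx":0,"ty":0,"tz":0,"rx":0,"ry":0,"rz":0,"grip":0}
    - {"tx":0,"ty":0,"tz":0,"rx":0,"ry":0,"rz":0,"grip":0}
    - {"tx":0,"ty":0,"tz":0,"rx":0,"ry":0,"rz":0,"grip":0}
    - {"tx":0,"ty":0,"tz":0,"rx":0,"ry":0,"rz":0,"grip":0}
    - {"tx":0,"ty":0,"tz":0,"rx":0,"ry":0,"rz":0,"grip":0}
    - {"tx":0,"ty":0,"tz":0,"rx":0,"ry":0,"rz":0,"grip":0}
    - {"tx":0,"ty":0,"tz":0,"rx":0,"ry":0,"rz":0,"grip":0}
    - {"tx":0,"ty":0,"tz":0,"rx":0,"ry":0,"rz":0,"grip":0}
    - {"tx":0,"ty":0,"tz":0,"rx":0,"ry":0,"rz":0,"grip":0}
    - {"tx":0,"ty":0,"tz":0,"rx":0,"ry":0,"rz":0,"grip":0}

```text
t: 17.78
eef_pos: [615.6, 209.5, 59.0]
tcp_rot: [-1.572, -0.001, -1.75]
ft_force: [-12.7, 4.2, 4.5]
opening: 0.356
```

```bash
python3 st.py;python3 - <<'E'
from h import *
im,d,c=snap('wrist','w12')
E
python3 st.py
```

```text
t 17.78 [615.63 209.53  59.02] [-1.5716e+00 -1.2000e-03 -1.7500e+00] Fright -1.87 Ffwd -13.23 Fup 4.53 M x -2.698 z 0.243 up -0.024 op 0.356
t 17.83 [615.61 209.53  59.01] [-1.5717e+00 -1.2000e-03 -1.7500e+00] Fright -0.99 Ffwd -12.98 Fup 5.38 M x -2.732 z 0.328 up -0.100 op 0.354
```

View pics/w12.png

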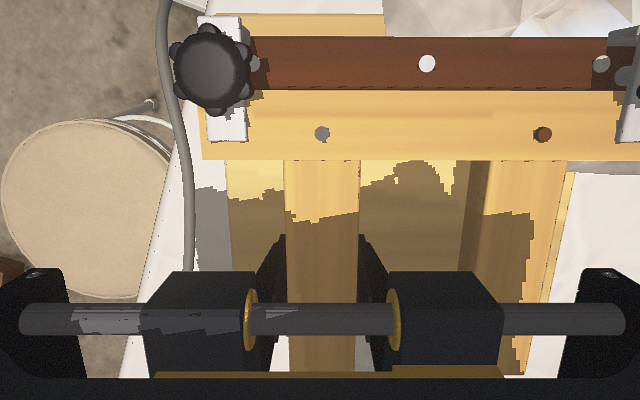

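The shoulder (row 160) is tight along the stile and centred under the pin hole (322,134). The push has been steady at about 12–13 N for almost 5 s, so I'm handing in.

```bash
python3 -c "
from cell import env
print(env.job_done())"; python3 st.py
```

```text
the job is handed in; nothing more can be done
None
the job is handed in; nothing more can be done
```

The loose rail is fitted: its tenon is in the empty mortise and its shoulder is tight against the stile. I handed in at 17.8 s of the 58 s allowed, with the arm still gripping the rail and pressing it home.

- **Placing:** I gripped the rail across its 34 mm and lowered it onto the bare rest until the wrist force showed contact of a few newtons. I then slid it in with only about 2–3 N of resistance, and did the last 2 mm in steps of 0.2–0.3 mm.
- **Holding:** After contact I raised the push gradually and held it from about 12.9 s. Readings over the last 4.9 s were about 12–13.5 N, with a downward press of 5–7 N on the rest and about 1–2 N sideways.
- **Level and square:** The gripper was within 0.1° of level and its heading did not change. The last wrist picture shows the shoulder flush along the stile, centred under the pin hole and parallel to the fitted rail.

**Checks that disagreed or are less certain:**
- **First move calls:** Both were refused for missing keys, and nothing moved.
- **Camera bias:** The wrist camera placed the rail in hand about 2 mm to the side of where the gripper's position put it. I aligned the rail to the stile, pin hole and fitted rail within the same picture, which cancels that error.
- **Push at the shoulder:** I measured the push at the wrist. Friction on the rest may take a newton or two of it, so the force on the shoulder itself could be slightly lower.
- **Hammer and pin tin:** I kept the gripper well clear of both, but did not check them in a final picture.

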